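Rule a line on a price card along the lettering board's straightedge

TASK

Pull the straightedge of the small sloping lettering board down by its grip until its lower edge lies level with the two short printed dashes on the card. Then take the marker and, holding it at a slant of about 45 degrees to the card, rule one light, slow line (under 10 cm/s) close along that lower edge from the left dash to the right dash, with the tip on the card all the way and no marks elsewhere on the card. Lay the marker down on the counter clear of the board, with the straightedge still at the dashes, and leave the other things as they stand.

Things in the scene. Friction and masses are not known exactly. Their poses are not given: they have to be found in the camera images.
- board: The fixed lettering board: a grey plastic deck 300 mm wide and 220 mm long (up the slope), sloping up away from the robot at 18 deg, on the counter. Origin under its middle at counter height; x ahead up the slope's heading, y left, z up. The middle of the deck's top lies 49.4 mm above the origin; its near edge stands about 15 mm, its back edge 83 mm high.
- card: The paper card on the deck, 130 mm (up the slope) x 216 mm, 1.5 mm thick, its lower left border held under a 60 x 12 mm steel strip. Origin: middle of its underside, on the deck. x up the slope, y left along the dashes, z square to the card. It cannot be moved by hand.
- dash_left (a point): Middle of the left of the two short black printed dashes on the card (each 26 mm along y, 7 mm wide), on the card's top face; axes as the card's. The dashes lie 146 mm apart between their middles; the line to rule runs between them, parallel to y.
- dash_right (a point): Middle of the right printed dash on the card's top face; axes as the card's.
- straightedge (a joint): Slide of the aluminium straightedge (blade 30 mm wide, 262 mm long, its top 3 mm above the card) in m: 0 = parked at the top of the board, grows as it is pulled down the slope towards the robot, at most 0.092. It holds by friction (about 3.5 N).
- edge_mid (a point): Middle of the straightedge's lower edge (the long edge nearer the robot), level with the card's top face; moves with it. Axes x up the slope, y left along the edge, z square to the card. The blade lies on the +x side.
- grip (a point): Top middle of the black upright grip on the left end of the straightedge: 40 mm along y, 14 mm thick along x, rising 25 mm above its 46 x 26 mm carriage; this point is 39 mm square above the deck. Pinch the 14 mm. It lies 15 mm up the slope and 131 mm left of edge_mid, with its axes.
- marker: Uncapped flat-sided white paint marker with grey band and black front, 153 mm long, 16x16 mm barrel from x = -70 to +34 mm, then a tapering neck and a 5 mm nib. Lies on the counter. Origin under its barrel on the face it lies on as it starts; x along it to the nib, z up; its axis is at z = 8 mm. 35 g.
- marker_tip (a point): The end of the marker's rounded nib (radius 2.5 mm), at [78, 0, 8] mm in the marker's frame, with its axes.
- steel_cup: Bystander: plain tapered steel cup, 77 mm wide, 101 mm tall; origin at the middle of its underside.
- ash_scoop: Bystander: sheet-steel ash scoop with wooden handle, 199x64x24 mm; origin at the middle of its underside.
- tongs: Bystander: steel tongs lying flat, 255x34x16 mm; origin at the middle of the underside.
- spoon_a: Bystander: steel teaspoon, 134x27x12 mm; origin at the middle of its underside.
- tape_roll: Bystander: roll of brown tape lying flat, 96 mm across, 48 mm tall; origin at the middle of its underside.
- price_3: Bystander: wooden block with an upright price card, 24x62x59 mm; origin at the middle of its underside.
- egg_goose_f: Bystander: large white egg lying on its side, 67x54x51 mm; origin at its underside.

How it is judged:
By the outcome, as a careful person would: the job done as asked, in the order asked, and still so for the second after the job is handed in, with the robot touching nothing.
It also fails if it takes over 69 s, if anything falls off the work surface, if the arm or the gripper's body presses on something with over 40 N, if the wrist force passes 120 N, or if a joint passes its speed limit or range.

ROBOT

A 6-joint arm with a two-finger parallel gripper is mounted at the origin on a cart in front of the work surface, level with it; the furniture and walls round the work are solid. World frame = base frame: x ahead of the robot, y to its left, z up, the work surface at z = 0. Lengths are in mm, angles in rad, forces in N, time in s.
With the tool pointing down it reaches from about 300 to 750 mm from the base axis. Payload 8.5 kg.
Tool frame: the origin (TCP) lies at the very end of the fingers, on their centre line; the grasp point (between the pads) lies 19 mm behind it; z points along the fingers, y is the line along which they close (so a half turn about z gives the same grasp; the last joint's range is limited). The gripper opens to 85 mm and grips with 20 to 120 N. Pads are 22 mm wide; open, the fingers measure 114 mm over their backs; the gripper's body (76 mm by 85 mm) begins 54 mm behind the grasp point. The pads swing forward as they close: fully open they stand 13 mm farther back than shut.
Start: joints at [-1.321, 0.381, 1.297, -0, 1.464, -0.215], TCP at [246.526, -491.635, 231.322] pointing down, gripper open.
Joint ranges: [-3.11, 3.11], [-0.89, 2.33], [0.22, 2.48], [-1.42, 4.56], [0.17, 2.85], [-2.88, 2.88]. Speed limits (rad/s): [2.39, 2.39, 3.14, 3.14, 3.14, 3.14].

INTERFACE

Orientations are given as a unit quaternion [w, x, y, z].
In Python, from bench import reach, move_linear, goto_joints, gripper_to, wait, ik, read_state, read_camera, camera_params, MotionError, sign_off, search_frame gives the robot as it stands. The module is installed in compiled form; this text tells all that it offers. Calls block until the motion is done:
- reach(position, orientation): joint-space move of the TCP to a pose.
- move_linear(position, v=150, frame=None): straight line of the TCP; frame=None keeps the orientation; v is the mean speed in mm/s.
- goto_joints(angles): joint-space move.
- gripper_to(opening): opening from 0.0 (shut) to 1.0 (fully open); the grip force is fixed at half the most; returns when the fingers have stopped.
- wait(seconds).
- ik(position, orientation): joint angles nearest the present ones, or None.
- read_state(): the state.
- read_camera(name): name is "side" or "top" or "wrist"; returns the picture (400x640x3 uint8, blue, green, red); there is no depth.
- camera_params(name): a dict with "intrinsics" (3x3 intrinsics, pixels), "world_from_camera" (4x4, takes a point from camera to world coordinates). Camera axes: x right, y down, z forward; pixel columns grow to the right and rows downward; lengths in mm; the calibration is good to about 2 mm. A picture is of the moment at which its call begins: read the wrist's pose just before it. camera_params takes no time and is no camera call; for the wrist camera it gives the pose at the moment of the call.
A pose or a line that the arm cannot do raises MotionError and nothing moves.
- sign_off(): hands the job in; it is judged then, once.
Trained networks look in the newest picture that a camera, given by its name, has taken for a name from the list of things; names that differ only in an ending like _2 or _b are one class to them, and where a whole thing is asked for, a point or a joint stands for the part that bears it (a point fixed in the world has none). Each returns a list of dicts, best first, with "confidence" (0 to 1); they miss things now and then, are a little off and sometimes report something else, mostly with a low value. They report only what shows in the picture. A call takes as long as a camera call.
- search_frame(thing, camera): "position" ([column, row] in pixels, amid what is visible of it).
The state is a dict: "time": time; "qpos": joint angles; "qd": joint speeds; "tau": joint torques, N m; "ee_pos": TCP position; "eef_rot": TCP orientation; "ft_force": force on the tool from outside, world axes, zero at the start; "wrist_torque": the same for the moment, N m; "finger_gap": opening from 0.0 (shut) to 1.0 (fully open); "grasp_force": force on a finger pad.
Only numpy, scipy, OpenCV 4.12 (cv2) and the standard library are available. Lean on these libraries where they do the work, as an engineer would, in place of code of your own. Each camera call takes 0.05 s, during which the arm holds its last target. There are 200 camera calls.

## Working session

There is one attempt and no reset: what is moved stays moved. The work goes in short steps, each a Python script; the robot and the scene stay as the last script left them, time stands still between calls to the robot, and variables do not carry over. Pictures are saved under pics/ and viewed, at most 10 in all, crops included, and the job is handed in when it is done.

```bash
mkdir -p pics; python3 - <<'E'
from bench import *
import cv2,numpy as np
np.set_printoptions(precision=4,suppress=True)
for c in("top","side"):
    im=read_camera(c);cv2.imwrite(f"pics/{c}0.png",im);p=camera_params(c);print(c,np.array(p["intrinsics"]),np.array(p["world_from_camera"]))
    for t in("dash_left","dash_right","grip","edge_mid","marker","marker_tip","card","board"):
        print(t,[(np.round(d["position"],1),round(d["confidence"],2)) for d in search_frame(t,c)[:3]])
s=read_state();print(s)
E
```

```text
top [[431.8057   0.     312.2578]
 [  0.     431.8057 204.6322]
 [  0.       0.       1.    ]] [[  -0.0237   -0.9814    0.1903  297.1624]
 [  -0.9997    0.0225   -0.0085  -10.6177]
 [   0.0041   -0.1904   -0.9817 1295.8718]
 [   0.        0.        0.        1.    ]]
dash_left [(array([281.4, 214.1]), 0.81), (array([173.5, 218.8]), 0.41)]
dash_right [(array([280.2, 212.7]), 0.78)]
grip [(array([277.8, 185.1]), 0.79)]
edge_mid [(array([279.6, 185. ]), 0.87)]
marker [(array([379.4, 225. ]), 0.76)]
marker_tip [(array([377.3, 220.1]), 0.55), (array([176.5, 179.5]), 0.43)]
card []
board [(array([277.8, 208.6]), 0.66), (array([277.5, 186.3]), 0.16)]
side [[361.9097   0.     322.557 ]
 [  0.     361.9097 203.6145]
 [  0.       0.       1.    ]] [[   0.9839   -0.1057    0.1443  373.8253]
 [  -0.1788   -0.5603    0.8088 -866.7326]
 [  -0.0047   -0.8215   -0.5701  688.2304]
 [   0.        0.        0.        1.    ]]
dash_left [(array([313.9, 200.1]), 0.77)]
dash_right [(array([319.2, 199.4]), 0.77)]
grip [(array([339.9, 190. ]), 0.63)]
edge_mid [(array([339.5, 188.3]), 0.65)]
marker [(array([319.9, 274.8]), 0.59)]
marker_tip [(array([320.2, 277.8]), 0.82)]
card [(array([327.3, 146.8]), 0.65), (array([315.2, 201.4]), 0.64)]
board [(array([322.3, 205. ]), 0.7), (array([343.8, 191.5]), 0.16)]
{'time': 0.9, 'qpos': array([-1.3213,  0.3806,  1.2974, -0.    ,  1.4636, -0.2153]), 'qd': array([ 0.0004, -0.0028, -0.0014,  0.0022,  0.0006,  0.0009]), 'tau': array([  0.0014, -44.832 , -23.1465,  -0.0001,   0.0005,  -0.    ]), 'ee_pos': array([ 246.5062, -491.6475,  231.3171]), 'eef_rot': array([-0.    ,  0.9731,  0.2303, -0.    ]), 'ft_force': array([ 0.4634, -0.0624,  0.0222]), 'wrist_torque': array([ 0.0028,  0.0085, -0.0421]), 'grasp_force': 0.0, 'finger_gap': 0.9989798507679682}
```

```bash
python3 - <<'E'
import cv2
a=cv2.imread("pics/top0.png")[120:300,150:450];cv2.imwrite("pics/topc.png",cv2.resize(a,None,fx=2.66,fy=2.66,interpolation=cv2.INTER_CUBIC))
E
```

```text
(no output)
```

View pics/topc.png

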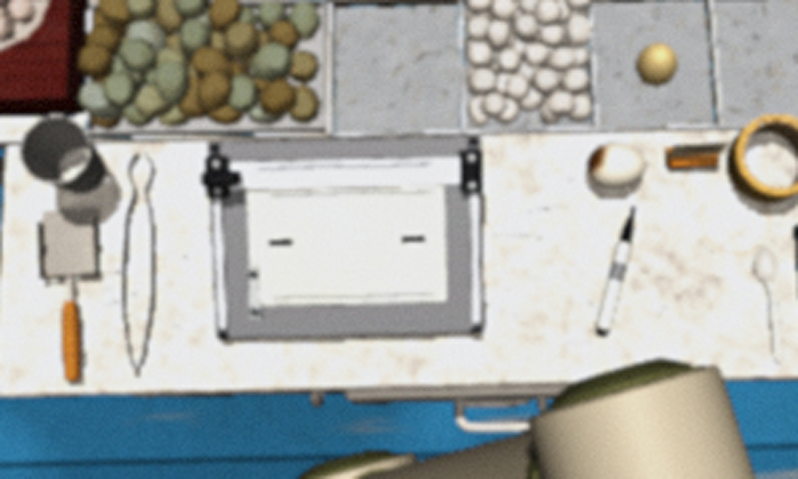

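View pics/side0.png

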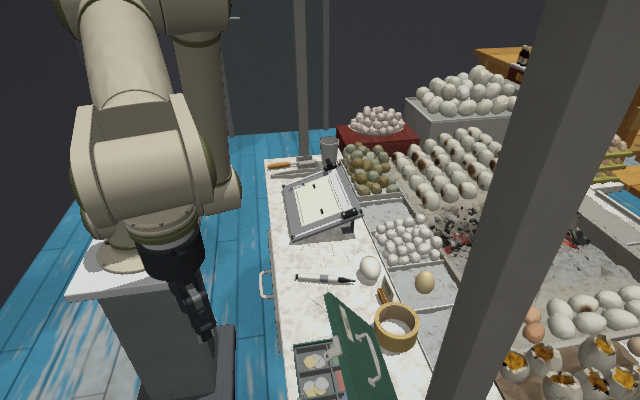

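```bash
cat > h.py <<'E'
from bench import *
import cv2,numpy as np
from scipy.spatial.transform import Rotation as R
np.set_printoptions(precision=4,suppress=True)
def ray(cam,uv,P=None):
    P=P or camera_params(cam);K=np.array(P["intrinsics"]);T=np.array(P["world_from_camera"])
    return T[:3,3],T[:3,:3]@np.linalg.solve(K,[*uv,1])
def hit(cam,uv,n,d,P=None):
    o,r=ray(cam,uv,P);return o+r*(d-n@o)/(n@r)
def hz(cam,uv,z,P=None):return hit(cam,uv,np.array([0,0,1.]),z,P)
def proj(cam,p,P=None):
    P=P or camera_params(cam);T=np.linalg.inv(np.array(P["world_from_camera"]));c=np.array(P["intrinsics"])@(T@[*p,1])[:3];return c[:2]/c[2]
def quat(Rm):return R.from_matrix(Rm).as_quat(scalar_first=True)
def rot(q):return R.from_quat(q,scalar_first=True).as_matrix()
def tool(z,y):
    "tool rotation with approach z and closing axis near y"
    z=np.array(z,float);z/=np.linalg.norm(z);y=np.array(y,float);y-=z*(z@y);y/=np.linalg.norm(y)
    return np.c_[np.cross(y,z),y,z]
E
python3 - <<'E'
from h import *
c=lambda u,v:(150+u/2.66,120+v/2.66)
for n,uv,z in [("tip",(633,208),8),("tail",(603,332),8),("dL",(281,242),52),("dR",(413,239),52),("grip",(219,165),100),("frontL",(222,336),15),("frontR",(476,333),15),("bL",(217,140),83),("bR",(473,140),83),("strip t",(254,270),40),("egg",(617,165),20)]:
    print(n,hz("top",c(*uv),z))
s=read_state();T=np.eye(4);T[:3,:3]=rot(s["eef_rot"]);T[:3,3]=s["ee_pos"]
print(np.linalg.inv(T)@np.array(camera_params("wrist")["world_from_camera"]),camera_params("wrist")["intrinsics"])
E
```

```text
tip [ 561.4887 -253.047     8.    ]
tail [ 420.2017 -211.2263    8.    ]
dL [523.1768 144.5937  52.    ]
dR [523.1894  -0.5509  52.    ]
grip [599.7428 205.0311 100.    ]
frontL [424.9925 214.7704  15.    ]
frontR [421.7271 -68.3223  15.    ]
bL [632.1634 210.5972  83.    ]
bR [625.8422 -68.5394  83.    ]
strip t [494.6155 175.8563  40.    ]
egg [ 609.6423 -235.3489   20.    ]
[[   0.0005   -0.9505   -0.3108   79.0148]
 [   1.        0.0003    0.0008    0.4162]
 [  -0.0007   -0.3108    0.9505 -142.1962]
 [   0.        0.        0.        1.    ]] [[313.5981   0.     325.4532]
 [  0.     313.5981 197.4306]
 [  0.       0.       1.    ]]
```

```bash
python3 - <<'E'
from h import *
import pickle
D={}
def view(n,p,z):
    Rm=tool(z,[0,-1,0]);reach(p,quat(Rm));wait(0.3)
    P=camera_params("wrist");im=read_camera("wrist");cv2.imwrite(f"pics/{n}.png",im);D[n]=P
    for t in("dash_left","dash_right","grip","edge_mid","marker","marker_tip"):
        print(n,t,[(np.round(d["position"],1),round(d["confidence"],2)) for d in search_frame(t,"wrist")[:3]])
    s=read_state();print(s["time"],s["qpos"],s["ee_pos"])
view("wm",[430,-215,180],[0,0,-1])
view("wb",[460,72,200],[.31,0,-.95])
pickle.dump(D,open("D.pkl","wb"))
E
```

```text
wm dash_left [(array([50.5, 85.1]), 0.58), (array([83.5, 98. ]), 0.52), (array([340.9, 114.7]), 0.35)]
wm dash_right [(array([50.8, 86.8]), 0.74)]
wm grip [(array([343.1, 116.2]), 0.33)]
wm edge_mid []
wm marker [(array([340.3, 115.9]), 0.71)]
wm marker_tip [(array([342.7, 117.5]), 0.9)]
2.8167 [-0.7106  0.3084  1.5699 -0.      1.2632  0.8602] [ 430.0071 -215.0133  180.0052]
wb dash_left [(array([322.7, 139.3]), 0.36)]
wb dash_right [(array([322.9, 161.5]), 0.71)]
wb grip [(array([317.6,  81.9]), 0.92)]
wb edge_mid [(array([321.1,  84.3]), 0.7)]
wb marker [(array([590.9, 204.5]), 0.63)]
wb marker_tip [(array([593. , 204.8]), 0.55)]
4.575 [-0.1214  0.1392  1.7822  0.0476  0.9076  1.426 ] [459.9915  71.9912 199.9895]
```

View pics/wm.png

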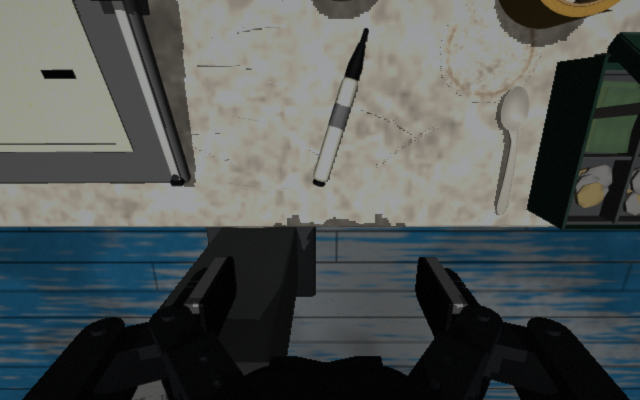

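View pics/wb.png

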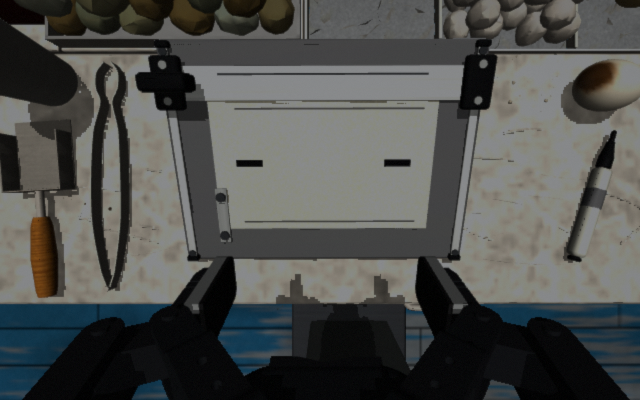

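```bash
cat > fit.py <<'E'
from h import *
import pickle
from scipy.optimize import least_squares
D=pickle.load(open("D.pkl","rb"))
def blob(f,c,w,h,th):
    im=cv2.cvtColor(cv2.imread(f),cv2.COLOR_BGR2GRAY).astype(float);u,v=c
    p=im[v-h:v+h+1,u-w:u+w+1];b=np.median(p);m=np.clip(b-p-th,0,None);y,x=np.mgrid[v-h:v+h+1,u-w:u+w+1]
    return np.array([(m*x).sum(),(m*y).sum()])/m.sum()
def frame(yaw,t=np.deg2rad(18)):
    return R.from_euler("zy",[yaw,-t]).as_matrix()   # cols: x up slope, y left, z normal
if __name__=="__main__":
    T=camera_params("top")
    obs=[(D["wb"],blob("pics/wb.png",(249,163),22,8,30),73),(D["wb"],blob("pics/wb.png",(397,162),22,8,30),-73),
     (D["wm"],blob("pics/wm.png",(58,74),24,9,30),-73),
     (T,blob("pics/top0.png",(256,211),7,4,25),73),(T,blob("pics/top0.png",(305,210),7,4,25),-73)]
    for o in obs:print(o[1])
    def res(p,ob):
        B=frame(p[3]);return np.concatenate([(proj("",p[:3]+B@[0,y,0],P)-uv)*(3 if P is T else 1) for P,uv,y in ob])
    for ob in(obs,obs[:2],obs[:3]):
        s=least_squares(res,[523,72,52,0],args=(ob,));print(s.x,s.fun)
    # board edges / marker / edge of blade
    p=s.x;B=frame(p[3]);n=B[:,2]
    g=cv2.cvtColor(cv2.imread("pics/wb.png"),cv2.COLOR_BGR2GRAY)
    for c in(260,325,390):print(c,g[94:108,c],g[226:232,c],g[252:264,c])
    for n,uv in(("tip",(364,31)),("tail",(319,183))):print(n,hz("",uv,8,D["wm"]))
    for n,uv in(("tip",(612,133)),("tail",(574,259))):print(n,hz("",uv,8,D["wb"]))
    g=cv2.imread("pics/wb.png")[60:120,125:215];cv2.imwrite("pics/gripc.png",cv2.resize(g,None,fx=6,fy=6,interpolation=cv2.INTER_CUBIC))
E
python3 fit.py
```

```text
[249.0474 162.9229]
[396.8    162.4312]
[58.1588 73.8316]
[255.2126 210.7343]
[304.8912 209.3967]
[525.1774  73.1505  49.3052   0.004 ] [-0.0882  0.4861 -0.3605  0.3235 -0.0013  0.0581  0.0429 -0.4716  0.3821
 -0.4248]
[525.5152  72.9179  49.875    0.0028] [0. 0. 0. 0.]
[525.4554  72.8934  49.6699   0.0016] [ 0.0683 -0.0054 -0.0286  0.1722 -0.0325 -0.1193]
260 [137 136 137 136 136 130  93  82  92 131 137 137 135 123] [136 133 107  72  65  67] [ 66  66  66  66  65  52  48  73 121 126 125 125]
325 [137 137 137 137 137 130  82  90 132 137 136 136 132 109] [137 132 100  70  66  66] [ 66  67  66  65  63  50  67 128 134 133 130 130]
390 [137 136 137 137 136 128  87 129 135 135 135 137 129  93] [137 127  69  66  67  67] [ 68  66  66  66  64  48  56  76 130 133 134 133]
tip [ 563.7694 -251.129     8.    ]
tail [ 422.2707 -209.7625    8.    ]
tip [ 563.2519 -251.1875    8.    ]
tail [ 421.8706 -208.5151    8.    ]
```

View pics/gripc.png

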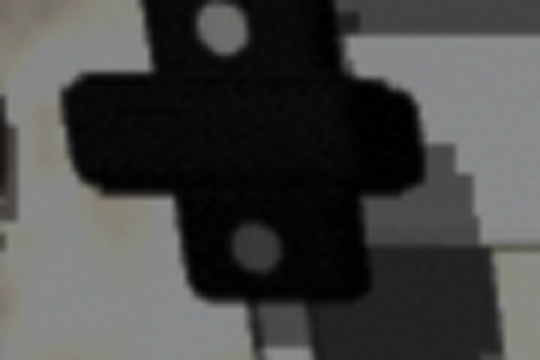

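```bash
cat > geo.py <<'E'
from fit import *
M=np.array([525.4,72.95,49.8]);B=frame(0.0025);n=B[:,2]
loc=lambda p:B.T@(p-M)
E
python3 - <<'E'
from geo import *
for c in(260,325,390):print("edge",loc(hit("",(c,99.4),n,n@M+3,D["wb"])),loc(hit("",(c,100.),n,n@M,D["wb"])))
for uv in((171,72.),(160,91.5)):print("griptop",loc(hit("",uv,n,n@M+37.5,D["wb"])))
print("cols",[loc(hit("",(125+u/6,82.),n,n@M+37.5,D["wb"])) for u in (65,425)])
print("deck front",loc(hit("",(325,257),n,n@M-1.5,D["wb"])),"cam",loc(np.array(D["wb"]["world_from_camera"])[:3,3]))
e=64
for x in(76,16):
    for sg in(1,-1):
        Rm=tool(-n,sg*B[:,0])
        for h in (37.5+40,37.5-17):print(ik(M+B@[x,131,h],quat(Rm)))
E
```

```text
edge [60.0178 57.5117  3.    ] [59.4516 58.1431 -0.    ]
edge [59.8438 -2.2912  3.    ] [59.2758 -2.2874  0.    ]
edge [ 59.6698 -62.1113   3.    ] [ 59.0999 -62.7353  -0.    ]
griptop [ 81.3846 119.9503  37.5   ]
griptop [ 66.7402 131.1248  37.5   ]
cols [array([ 74.0087, 149.2924,  37.5   ]), array([ 73.8705, 101.2049,  37.5   ])]
deck front [-105.2021   -1.7358   -1.5   ] cam [ 63.4264  -2.4984 305.3167]
[ 0.1703  0.4457  1.4953 -0.0673  0.8918  0.2019]
[ 0.1647  0.5374  1.5155 -0.0721  0.7798  0.2056]
None
None
[ 0.1907  0.39    1.6618 -0.0832  0.7827  0.2381]
[ 0.1838  0.4928  1.6831 -0.0924  0.6586  0.2457]
None
None
```

```bash
python3 - <<'E'
from geo import *
import pickle
q=quat(tool(-n,B[:,0]))
g=lambda x,h:M+B@[x,128,h]
gripper_to(0.45)
reach(g(74.3,37.5+45),q); move_linear(g(74.3,37.5-15),v=120,frame=None)
f=read_state()["ft_force"]
gripper_to(0.0);s=read_state();print(s["finger_gap"],s["grasp_force"],s["ft_force"]-f)
move_linear(g(74.3-59.6,37.5-15),v=60)
wait(.2);s=read_state();print(s["ee_pos"]-g(74.3-59.6,22.5),s["ft_force"]-f,s["time"])
gripper_to(0.45)
move_linear(g(74.3-59.6,37.5+45),v=120)
P=camera_params("wrist");cv2.imwrite("pics/wg.png",read_camera("wrist"));D["wg"]=P
Rm=tool([.31,0,-.95],[0,-1,0]);reach([400,72,175],quat(Rm));wait(.2)
P=camera_params("wrist");cv2.imwrite("pics/wb2.png",read_camera("wrist"));D["wb2"]=P
pickle.dump(D,open("D.pkl","wb"))
print(proj("",M+B@[0,73,0],P),proj("",M-B@[0,73,0],P),read_state()["time"])
E
python3 - <<'E'
import cv2
cv2.imwrite("pics/wb2c.png",cv2.resize(cv2.imread("pics/wb2.png")[40:240,150:500],None,fx=2.2,fy=2.2,interpolation=cv2.INTER_CUBIC))
E
```

```text
0.14117945331435044 60.90906500816345 [-3.5927 -1.3374  5.4217]
[0.5559 0.1506 1.2034] [-1.3374 -1.0331  7.3847] 8.5583
[243.5155  93.7364] [404.2801  93.6378] 10.95
```

View pics/wb2c.png

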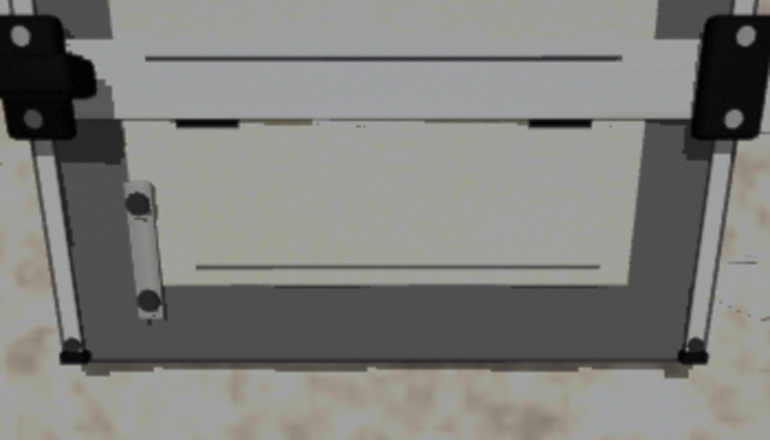

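```bash
python3 - <<'E'
from geo import *
P=D["wb2"];g=cv2.cvtColor(cv2.imread("pics/wb2.png"),cv2.COLOR_BGR2GRAY)
for c in(236,244,252,200,290,330,370,396,404,412):print(c,g[88:104,c])
for v in range(92,99):print(v,loc(hit("",(325,v-.5),n,n@M+3,P)),loc(hit("",(325,v-.5),n,n@M,P)))
print(loc(np.array(P["world_from_camera"])[:3,3]))
print([np.r_[140+np.flatnonzero(g[96,200:450]<60)[[0,-1]]+60]])
b=np.flatnonzero(g[96,200:450]<60)+200;print(b)
E
```

```text
236 [159 160 159 158 156 139  41   7  13  45 118 154 158 158 159 158]
244 [159 159 159 158 157 139  43   7  13  44 120 155 158 158 157 157]
252 [159 158 159 159 156 138  41   8  14  44 119 155 159 159 158 158]
200 [90 90 89 84 84 77 42 40 40 42 40 40 42 39 40 40]
290 [159 158 160 159 158 142  85  94 109 153 159 159 159 158 159 158]
330 [159 159 159 159 157 144 100 151 159 159 158 160 159 157 158 159]
370 [159 160 159 157 157 141  82 101 152 157 159 157 158 158 158 159]
396 [159 158 159 159 157 135  40   7  11  44 120 154 158 158 158 158]
404 [158 159 159 157 156 134  38   8   9  44 118 155 159 158 158 159]
412 [159 158 157 157 155 132  39  10  13  42 119 154 158 157 159 158]
92 [ 1.849  -1.0085  3.    ] [ 1.8813 -1.0047  0.    ]
93 [ 0.9981 -1.0076  3.    ] [ 1.0218 -1.0038 -0.    ]
94 [ 0.1456 -1.0067  3.    ] [ 0.1607 -1.0029 -0.    ]
95 [-0.7085 -1.0059  3.    ] [-0.702 -1.002  0.   ]
96 [-1.5642 -1.005   3.    ] [-1.5663 -1.0011 -0.    ]
97 [-2.4215 -1.0041  3.    ] [-2.4323 -1.0002 -0.    ]
98 [-3.2804 -1.0032  3.    ] [-3.2999 -0.9993  0.    ]
[ -1.3506  -1.3863 299.9737]
[array([200, 418])]
[200 201 202 203 204 230 231 232 233 234 235 236 237 238 239 240 241 242
 243 244 245 246 247 248 249 250 251 252 253 254 255 256 257 390 391 392
 393 394 395 396 397 398 399 400 401 402 403 404 405 406 407 408 409 410
 411 412 413 414 415 416 417 418]
```

```bash
cat >> geo.py <<'E'
tip0=np.array([563.5,-251.2,8.]);tail0=np.array([422.07,-209.2,8.])
d=(tip0-tail0)/np.linalg.norm(tip0-tail0);th=np.deg2rad(15)
Rg=tool(np.sin(th)*d+[0,0,-np.cos(th)],np.cross(d,[0,0,1]))  # tool y to the right, x ahead
G=tip0-70*d;G[2]=4.0
E
python3 - <<'E'
from geo import *
import pickle
q=quat(Rg)
reach(G+[0,0,90],q);move_linear(G+[0,0,25],v=150);move_linear(G,v=50)
s=read_state();f=s["ft_force"];print(s["ee_pos"]-G,f)
gripper_to(0.0);s=read_state();print(s["finger_gap"],s["grasp_force"],s["ft_force"]-f)
move_linear(G+[0,0,100],v=120);wait(.2)
s=read_state();P=camera_params("wrist");cv2.imwrite("pics/wk.png",read_camera("wrist"));D["wk"]=P;D["sk"]=(s["ee_pos"],s["eef_rot"])
pickle.dump(D,open("D.pkl","wb"))
t=Rg.T@(tip0-G);print("tip tool",t,"proj",proj("",s["ee_pos"]+rot(s["eef_rot"])@t,P),"gap",s["finger_gap"],s["ft_force"],s["time"])
E
```

```text
[-0.0016 -0.0217 -0.1213] [ 0.3083  0.3636 -0.1052]
0.16331127988625718 59.22282636165619 [-1.5305  0.4292  5.1275]
tip tool [68.6501 -0.     14.2536] proj [323.5908 118.3276] gap 0.16464362498585178 [-0.7064  0.1888 -0.9295] 14.9417
```

View pics/wk.png

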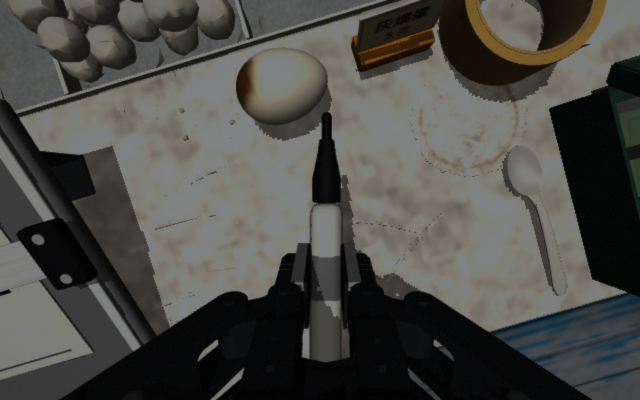

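```bash
cat >> geo.py <<'E'
ax=np.array([np.cos(th),0,np.sin(th)]);m=B@[np.cos(np.pi/4),0,-np.sin(np.pi/4)]
fr=lambda a,b:np.c_[a,b,np.cross(a,b)]
Rd=fr(m,-B[:,1])@fr(ax,np.array([0,1.,0])).T
tt=Rg.T@(tip0-G)+3*ax
def tcp(x,y,h):return M+B@[x,y,2.5+h]+2.5*m-Rd@tt
E
python3 - <<'E'
from geo import *
import pickle
p,q=D["sk"];print(proj("",p+rot(q)@tt,D["wk"]))
q=quat(Rd);reach(tcp(-10,73,80),q);move_linear(tcp(-10,73,9),v=120);wait(.3)
s=read_state();P=camera_params("wrist");cv2.imwrite("pics/wd.png",read_camera("wrist"));D["wd"]=P;D["sd"]=(s["ee_pos"],s["eef_rot"])
pickle.dump(D,open("D.pkl","wb"))
print(s["ee_pos"]-tcp(-10,73,9),s["ft_force"],s["time"],"tip",proj("",s["ee_pos"]+rot(s["eef_rot"])@tt,P),"edge",proj("",M+B@[0,73,3],P),proj("",M+B@[-3.5,73,0],P))
cv2.imwrite("pics/wdc.png",cv2.resize(cv2.imread("pics/wd.png")[40:200,200:400],None,fx=3.7,fy=3.7,interpolation=cv2.INTER_CUBIC))
E
```

```text
[323.5922 112.0619]
[0.0755 0.0555 0.4491] [ 0.621  -0.1922 -0.5718] 17.4667 tip [323.6688 111.9754] edge [323.7991  89.1055] [323.8416  92.542 ]
```

View pics/wdc.png

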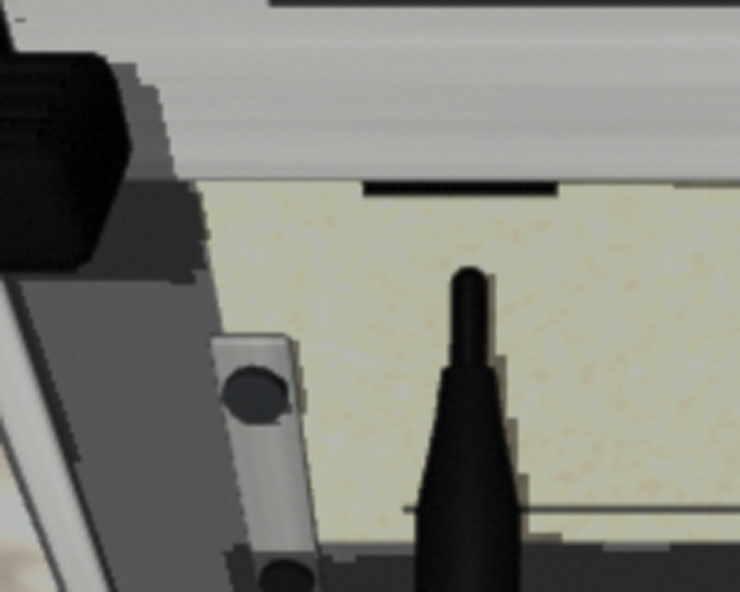

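```bash
sed -i 's/^tt=.*/tt=Rg.T@(tip0-G)+3*ax+[0,1.3,0]/' geo.py; python3 - <<'E'
from geo import *
X=-3.7
move_linear(tcp(X,73,8),v=60);move_linear(tcp(X,73,3),v=30);wait(.4)
N=lambda:np.mean([n@read_state()["ft_force"] for _ in range(3)])
f0=N();print("base",f0,loc(read_state()["ee_pos"]-tcp(X,73,3)+M))
h=3;L=[]
while h>-3.5:
    h-=0.4;move_linear(tcp(X,73,h),v=10);wait(.1);f=N()-f0;L.append((round(h,2),round(f,2)))
    if f>0.8:break
print(L,read_state()["time"])
open("h.txt","w").write(f"{h} {f0}")
E
```

```text
base -0.22359573028786164 [0.0015 0.0106 0.0336]
[(2.6, np.float64(0.17)), (2.2, np.float64(-0.66)), (1.8, np.float64(0.19)), (1.4, np.float64(-0.28)), (1.0, np.float64(0.22)), (0.6, np.float64(-0.02)), (0.2, np.float64(0.99))] 20.9417
```

```bash
cat >> geo.py <<'E'
def N(k=8):
    v=[]
    for _ in range(k):wait(.03);v.append(n@read_state()["ft_force"])
    return np.mean(v)
E
python3 - <<'E'
from geo import *
f0=-.224;X=-3.7
for h in(.2,0.,-.2,-.4,-.6,-.8,-1.0,-1.2):
    move_linear(tcp(X,73,h),v=10);f=N()
    s=read_state();print(h,f-f0,loc(s["ee_pos"]-tcp(X,73,h)+M),s["ft_force"]@B)
    if f-f0>1.3:break
print(read_state()["time"])
E
```

```text
0.2 1.56592685522196 [-0.0397  0.0073  0.0001] [-0.4442 -0.1318  0.9885]
21.4583
```

```bash
python3 - <<'E'
from geo import *
f0=-.224;X=-3.7;h=0.05
move_linear(tcp(X,73,h),v=10);print(N(4)-f0)
for y in np.linspace(73,-73,8)[1:]:
    move_linear(tcp(X,y,h),v=32);f=N(4)-f0;s=read_state()
    print(round(y,1),round(h,2),round(f,2),s["ft_force"]@B)
    if y<-72:break
    if f<1.2:h-=.15
    elif f>4:h+=.15
move_linear(tcp(X,-73,h+12),v=40);move_linear(tcp(X-8,-73,75),v=120);wait(.2)
P=camera_params("wrist");im=read_camera("wrist");cv2.imwrite("pics/wl.png",im)
a,b=proj("",M+B@[0,73,0],P),proj("",M-B@[0,73,0],P);print(a,b,read_state()["time"])
u0=int(min(a[0],b[0]))-40;u1=int(max(a[0],b[0]))+40;v=int(a[1])
cv2.imwrite("pics/wlc.png",cv2.resize(im[max(0,v-40):v+80,max(0,u0):u1],None,fx=2.8,fy=2.8,interpolation=cv2.INTER_CUBIC)[:, :800])
E
```

```text
2.072937468151989
52.1 0.05 1.22 [ 0.4974 -1.2781  0.9078]
31.3 0.05 1.87 [-0.5793  0.0394  1.1328]
10.4 0.05 1.92 [-0.097  -1.1018  1.6777]
-10.4 0.05 1.76 [-0.3943 -1.6365  2.0204]
-31.3 0.05 1.68 [-0.4456 -0.7649  1.1568]
-52.1 0.05 1.28 [-0.2874 -0.4113  0.6771]
-73.0 0.05 1.03 [-1.0122 -0.8244  1.6419]
[90.4643 29.2021] [326.2494  29.3361] 29.75
```

View pics/wlc.png

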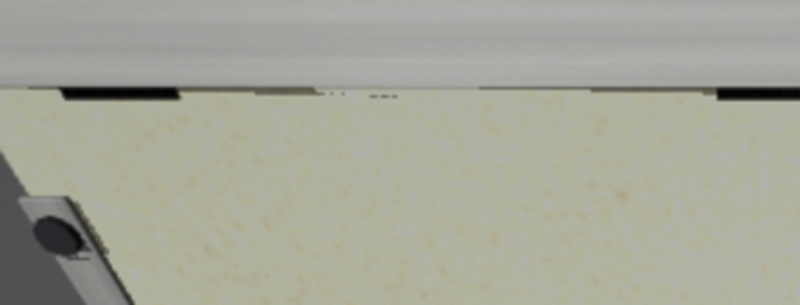

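```bash
python3 - <<'E'
from geo import *
P=camera_params("wrist");im=cv2.imread("pics/wl.png").astype(int)
for y in(95,84,78,68,62,50,20,0,-30,-50,-63,-68):
    r=[]
    for x in np.arange(1,-9.1,-.7):
        u,v=proj("",M+B@[x,y,0],P);r.append(int(cv2.remap(im.astype(np.float32).mean(2),np.float32([[u]]),np.float32([[v]]),cv2.INTER_LINEAR)[0,0]))
    print(y,r)
a=im[20:60,100:300].reshape(-1,3);print(a.mean(0))
u,v=proj("",M+B@[-4,0,0],P);print(im[int(v)-4:int(v)+8,int(u)].tolist())
E
```

```text
95 [154, 153, 142, 143, 165, 166, 165, 165, 165, 165, 165, 165, 166, 167, 168]
84 [156, 155, 132, 35, 7, 11, 55, 145, 167, 168, 166, 166, 166, 165, 166]
78 [156, 154, 133, 36, 7, 12, 54, 147, 166, 164, 165, 167, 167, 166, 165]
68 [158, 155, 135, 34, 5, 12, 54, 147, 168, 169, 166, 165, 164, 164, 165]
62 [160, 156, 137, 34, 4, 12, 56, 147, 166, 167, 167, 166, 163, 162, 165]
50 [161, 159, 142, 93, 124, 164, 166, 164, 165, 166, 165, 165, 166, 167, 168]
20 [167, 166, 159, 152, 169, 171, 171, 170, 170, 169, 169, 169, 170, 170, 171]
0 [168, 168, 162, 153, 171, 172, 171, 171, 171, 172, 172, 172, 171, 170, 169]
-30 [166, 165, 155, 121, 167, 170, 171, 170, 169, 169, 169, 168, 167, 169, 169]
-50 [163, 163, 151, 95, 132, 167, 168, 168, 169, 170, 171, 170, 169, 170, 171]
-63 [161, 162, 146, 42, 7, 11, 53, 161, 170, 169, 168, 168, 167, 168, 169]
-68 [161, 162, 146, 41, 6, 9, 53, 163, 171, 169, 168, 169, 170, 169, 170]
[156.103  170.0606 168.5901]
[[166, 173, 172], [169, 178, 175], [163, 175, 173], [162, 177, 175], [162, 177, 175], [164, 176, 174], [168, 177, 174], [168, 177, 174], [164, 175, 174], [159, 176, 174], [154, 176, 174], [154, 176, 174]]
```

```bash
python3 - <<'E'
from geo import *
f0=-.224;X=-3.7
for y in(-73,0,73):
    move_linear(tcp(X-3,y,10),v=90);wait(.3);print(y,[round(N(8)-f0,2) for _ in range(2)],read_state()["time"])
im=read_camera("wrist");cv2.imwrite("pics/wn.png",im)
P=camera_params("wrist");print(proj("",M+B@[X,73,0],P))
E
```

```text
-73 [np.float64(-0.13), np.float64(-0.27)] 31.4583
0 [np.float64(-0.18), np.float64(-0.07)] 33.25
73 [np.float64(-0.08), np.float64(-0.02)] 35.0417
[326.375   97.8717]
```

```bash
python3 - <<'E'
from geo import *
q=quat(Rg)
move_linear(tcp(-12,73,80),v=120);reach(G+[0,0,100],q);move_linear(G+[0,0,12],v=100);f=read_state()["ft_force"]
move_linear(G+[0,0,.4],v=25);wait(.2);s=read_state();print(s["ft_force"]-f)
gripper_to(0.4);wait(.2)
u=Rg[:,2];move_linear(G+[0,0,.4]-60*u,v=80);reach(np.array([400,-120,230]),quat(tool([.1,0,-1],[0,-1,0])));wait(.4)
cv2.imwrite("pics/end.png",read_camera("wrist"));s=read_state();print(s["time"],s["finger_gap"])
E
```

```text
[-2.3969  1.3425  4.7513]
41.8417 0.40463415085475674
```

View pics/end.png

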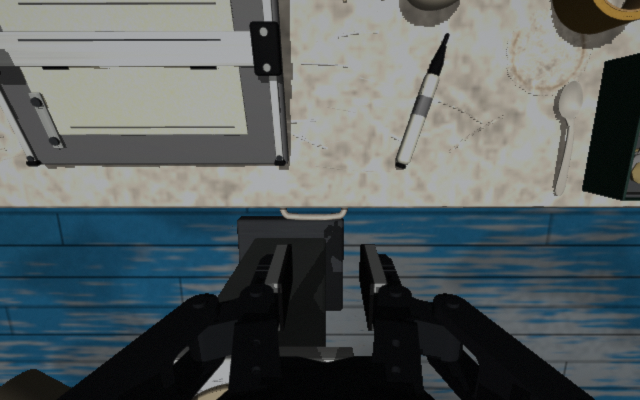

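The marker lies on the counter from (402,165) to (446,35), clear of the board. The blade edge is still at the dashes, at row 67, and the spoon, tape and egg have not moved.

```bash
python3 -c "
from bench import *
print(sign_off())"
```

```text
the job is handed in; nothing more can be done
None
```

I handed the job in at about 42 s with the straightedge at the dashes (within about 0.3 mm), the line ruled from left dash to right dash, and the marker back on the counter clear of the board; no ink showed in the camera pictures, so the line rests on the 1–2 N of contact force at each of the eight points checked along it.

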